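# Roll the dice and start the round

### The job

Start the game round: tip the copper cup over (its side lever swings it) until all five dice lie in the wooden tray, without touching the dice, and swing the cup back fully upright. Then wind the game timer clockwise to its end stop. Leave the other things on the table where they are.

Things in the scene. Friction and masses are not known exactly. Their poses are not given: they have to be found in the camera images.
- stand: Wooden dice tipper, fixed to the table: two cheek plates carry a copper cup on a level axle. Origin on the table directly below the axle's middle; its x axis points the way the cup tips (over the tray), its y axis runs along the axle towards the lever side, z up. Foot plate 115 x 136 x 14 mm at x -150..-35 mm; cheeks at y = +-50 mm (10 mm thick) up to z 115 mm, x -95..+10 mm.
- cup_pivot (a point): Middle of the cup's axle, 105 mm above the table; its axes are those of the stand.
- cup (a joint): Tilt of the copper cup about the axle, rad: 0 = upright against its stop, 2.4 = tipped right over to the far stop, mouth steeply down over the tray. The axle is stiff (about 2 to 6 N at the lever end), so the cup stays where it is left.
- cup_mouth (a point): Centre of the cup's round mouth (80 mm outside diameter, wall 4 mm, cup 80 mm high, tapering to 66 mm at the base); it turns with the cup. Upright it is 22 mm behind the axle in the stand's x and 123 mm above the table. z points out of the mouth.
- lever_grip (a point): Middle of the light wooden lever handle, a free-turning round sleeve, 14 mm thick, 48 mm long, parallel to the axle at y 65..113 mm of the stand (this point at y 88), on an arm 75 mm from the axle. It swings with the cup: upright, it is 70 mm behind and 27 mm above the axle; it passes over the axle; fully tipped, it is 70 mm in front and 27 mm above..
- tray: Loose open wooden dice tray, 170 (x) x 200 (y) x 36 mm, walls and floor 8 mm, 0.8 kg, lying in front of the tipper under the cup's lip, its x axis roughly along the stand's. Origin at the centre of its underside.
- timer_case: Round grey game timer, fixed to the table, 96 mm diameter, case 28 mm high, with a dark winding grip on top. Origin at the centre of its underside.
- timer (a joint): Turn of the timer's winding grip, rad, growing clockwise seen from above; it starts part wound (0.9 to 1.6) and its clockwise end stop is at 2.4. It stays where it is left.
- timer_grip (a point): On the axis of the winding grip, 65 mm above the table: a bar 46 mm long (along this point's x), 14 mm wide (y), 32 mm high, its top 7 mm above this point, on a 48 mm disc whose top is 23 mm below this point. The point turns with the grip.
- die0_c (a point): Centre of a white die, an 18 mm cube with black pips, 12 g; the five dice start in the cup.
- die1_c (a point): Centre of a white die, an 18 mm cube with black pips, 12 g; the five dice start in the cup.
- die2_c (a point): Centre of a white die, an 18 mm cube with black pips, 12 g; the five dice start in the cup.
- die3_c (a point): Centre of a white die, an 18 mm cube with black pips, 12 g; the five dice start in the cup.
- die4_c (a point): Centre of a white die, an 18 mm cube with black pips, 12 g; the five dice start in the cup.
- cards: Bystander: boxed pack of cards, 66 x 92 x 20 mm, beyond the timer. Origin at the underside.
- pawn_a: Bystander: small turned wooden pawn, 24 mm diameter, 36 mm high, near the timer. Origin at the underside.
- pawn_b: Bystander: small turned wooden pawn, 24 mm diameter, 36 mm high, beside the tipper on the side without lever. Origin at the underside.
- mug: Bystander: white mug, 80 mm diameter, 92 mm high. Origin at the underside.
- remote: Bystander: black remote control, 170 x 46 x 18 mm. Origin at the underside.
- candle: Bystander: amber candle jar, 72 mm diameter, 85 mm high. Origin at the underside.
There are look-alikes about, which are no part of the job. What is shaped like the timer_case but yellow is not meant. Leave any yellow look-alike of the stand alone.

How it is judged:
By the outcome, as a careful person would: the job done as asked, in the order asked, and still so for the second after the job is handed in, with the robot touching nothing.
It also fails if it takes over 59 s, if anything falls off the work surface, if the arm or the gripper's body presses on something with over 40 N, if the wrist force passes 120 N, or if a joint passes its speed limit or range.

### The arm

A 7-joint arm with a two-finger parallel gripper is mounted at the origin on the work surface. World frame = base frame: x ahead of the robot, y to its left, z up, the work surface at z = 0. Lengths are in m, angles in rad, forces in N, time in s.
With the tool pointing down it reaches from about 0.4 to 0.85 m from the base axis. Payload 4.5 kg.
Tool frame: the origin (TCP) lies midway between the tips of the shut fingers; the grasp point (between the pads) lies 19 mm behind it; z points along the fingers, y is the line along which they close (so a half turn about z gives the same grasp; the last joint's range is limited). The gripper opens to 88 mm and grips with 3 to 60 N. Pads are 18 mm wide; open, the fingers measure 123 mm over their backs; the gripper's body (75 mm by 187 mm) begins 45 mm behind the grasp point.
Start: joints at [1.218, 0.689, -0.195, 1.565, 0.157, 0.902, -0.215], TCP at [0.236, -0.579, 0.239] pointing down, gripper open.
Joint ranges: [-3.01, 3.01], [-0.46, 2.08], [-1.47, 1.51], [0.13, 2.56], [-1, 4.14], [0.04, 2.09], [-2.66, 2.66]. Speed limits (rad/s): [2.57, 2.57, 3.14, 3.14, 3.14, 3.14, 3.14].

### API

Orientations are given as [roll, pitch, yaw] about the fixed x, y, z axes, in that order (R = Rz(yaw) Ry(pitch) Rx(roll)).
In Python, from station import env gives the robot as it stands. The module is installed in compiled form; this text tells all that it offers.
- The arm moves only by the shell command python3 -m inch 'ROWS'. ROWS is JSON, a list of rows, each a list of 3 entries, a list of its own where there are three numbers: the closure, from 0 (fully open) to 1 (shut), then the shift along the tool's x, y, z normalised to -1 to 1, where 1 is 0.12 m, then the turn about the tool's z normalised to -1 to 1, where 1 is 360 degrees. A call has 1 to 12 rows; each row is the pose to reach, as a shift and turn from the pose commanded when the call began, along the tool's axes at that moment, turning the shorter way round; what a row does not reach only later rows make up. A row lasts 1/12 s, in which the tool goes at most 41.7 mm and 7.16 degrees, less where a joint would pass 70% of its speed; a pose out of reach is approached as far as the arm can. A call with a number of a shift or a turn outside -1 to 1 is refused whole. A call with a gripper value outside its range is refused whole. The fingers move at their own pace and stop on an object; the grip force is fixed at half the most. Time passes only in rows, so rows that repeat a pose let the fingers close. It gives the time, the measured TCP pose, the force, the opening and the grip force at its end, in the units of the state.
- env.state(): the state, without advancing time (a new reading comes with each control period).
- env.snapshot(name): name is "side" or "top"; returns a dict with "frame" (384x512x3 uint8, red, green, blue), "fx", "fy", "cx", "cy" (pixels), "eye" and "orientation" of the camera in the world. Camera axes: x right, y up, looking along -z (the intrinsics and any distortion apply to the point x, -y, -z); pixel columns grow to the right and rows downward; lengths in m; the calibration is good to about 2 mm. A picture is of the moment at which its call begins. There is no depth.
- env.job_done(): hands the job in; it is judged then, once.
The state is a dict: "t": time; "qpos": joint angles; "dq": joint speeds; "effort": joint torques, N m; "eef_pos": TCP position; "tcp_rot": TCP orientation; "ft_force": force on the tool from outside, world axes, zero at the start; "moment": the same for the moment, N m; "grip_width": finger opening in m; "finger_force": force on a finger pad.
Only numpy, scipy, OpenCV 4.12 (cv2) and the standard library are available. Lean on these libraries where they do the work, as an engineer would, in place of code of your own. Each camera call takes 0.05 s, during which the arm holds its last target. There are 200 camera calls.

## Working session

There is one attempt and no reset: what is moved stays moved. The work goes in short steps, Python scripts to look and compute and a shell command to move; the robot and the scene stay as the last step left them, time stands still between calls to the robot, and variables do not carry over. Pictures are saved under pics/ and viewed, at most 10 in all, crops included, and the job is handed in when it is done.

```bash
mkdir -p pics
cat > h.py <<'E'
import numpy as np, cv2, pickle
from station import env
def snap(n,f):
    s=env.snapshot(n); cv2.imwrite(f'pics/{f}.png',cv2.cvtColor(s['frame'],cv2.COLOR_RGB2BGR)); pickle.dump(s,open(f'pics/{f}.pkl','wb')); return s
def load(f): return pickle.load(open(f'pics/{f}.pkl','rb'))
E
python3 - <<'E'
from h import *
for n in('top','side'):
    s=snap(n,n+'0'); print({k:v for k,v in s.items() if k!='frame'})
print(env.state())
E
```

```text
{'fx': 375.45238321499573, 'fy': 375.45238321499573, 'cx': 254.98617423109957, 'cy': 190.28140787192126, 'eye': array([ 0.31622391, -0.00922118,  1.18246429]), 'orientation': array([ 0.19062217, -0.00396993, -1.58401032])}
{'fx': 419.11853246496395, 'fy': 419.11853246496395, 'cx': 256.95141468590134, 'cy': 196.93213030870058, 'eye': array([-0.06037581,  0.61349429,  1.07944604]), 'orientation': array([ 0.70715073,  0.01554321, -2.44009382])}
{'t': 0.1, 'qpos': array([ 1.21781037,  0.6898802 , -0.19451607,  1.5662173 ,  0.15730456,
        0.90251578, -0.21511728]), 'dq': array([ 0.00201176, -0.00337684,  0.00095204, -0.0018486 , -0.00049281,
       -0.00082041,  0.002225  ]), 'effort': array([-3.38166814e-03, -5.28501427e+01, -1.27161518e+00, -1.53838259e+01,
       -5.25442930e-02,  1.90329949e-03,  4.28946828e-05]), 'eef_pos': array([ 0.23550306, -0.57832808,  0.23800862]), 'tcp_rot': array([-3.13996798e+00,  1.28546498e-04,  3.86842027e-01]), 'ft_force': array([-0.79596305,  0.15504801, -0.52127591]), 'moment': array([-0.05580575,  0.06073694,  0.01946489]), 'finger_force': 0.0, 'grip_width': 0.0883035260100045}
```

View pics/top0.png

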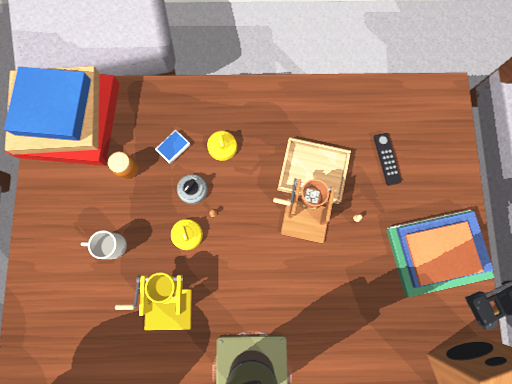

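View pics/side0.png

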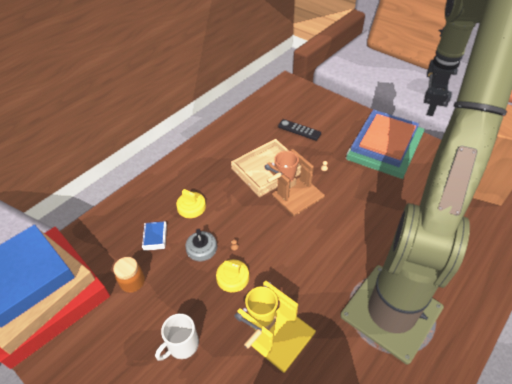

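```bash
cat >> h.py <<'E'
from scipy.spatial.transform import Rotation as R
def ray(s,u,v):
    d=np.array([(u-s['cx'])/s['fx'],-(v-s['cy'])/s['fy'],-1.]); return R.from_euler('xyz',s['orientation']).apply(d)
def onz(s,u,v,z):
    d=ray(s,u,v); return s['eye']+d*(z-s['eye'][2])/d[2]
def tri(s1,p1,s2,p2):
    a,b=ray(s1,*p1),ray(s2,*p2); A=np.stack([a,-b],1); t=np.linalg.lstsq(A,s2['eye']-s1['eye'],rcond=None)[0]
    P,Q=s1['eye']+a*t[0],s2['eye']+b*t[1]; return (P+Q)/2,np.linalg.norm(P-Q)
def proj(s,P):
    c=R.from_euler('xyz',s['orientation']).inv().apply(np.asarray(P)-s['eye']); return np.array([s['cx']-s['fx']*c[...,0]/c[...,2],s['cy']+s['fy']*c[...,1]/c[...,2]]).T
E
python3 - <<'E'
from h import *
t=cv2.imread('pics/top0.png'); s=cv2.imread('pics/side0.png')
def c(i,u,v,w,h,k): return cv2.resize(i[v:v+h,u:u+w],None,fx=k,fy=k,interpolation=cv2.INTER_CUBIC)
a=np.hstack([c(t,268,132,100,112,4),c(s,225,132,100,112,4)])[:,:800]
b=np.hstack([c(t,165,165,70,38,4),c(s,170,215,80,38,4)])
out=np.zeros((600,800,3),np.uint8); out[:448]=a; out[448:600,:600]=b
cv2.imwrite('pics/crop1.png',out)
E
```

```text
(no output)
```

View pics/crop1.png

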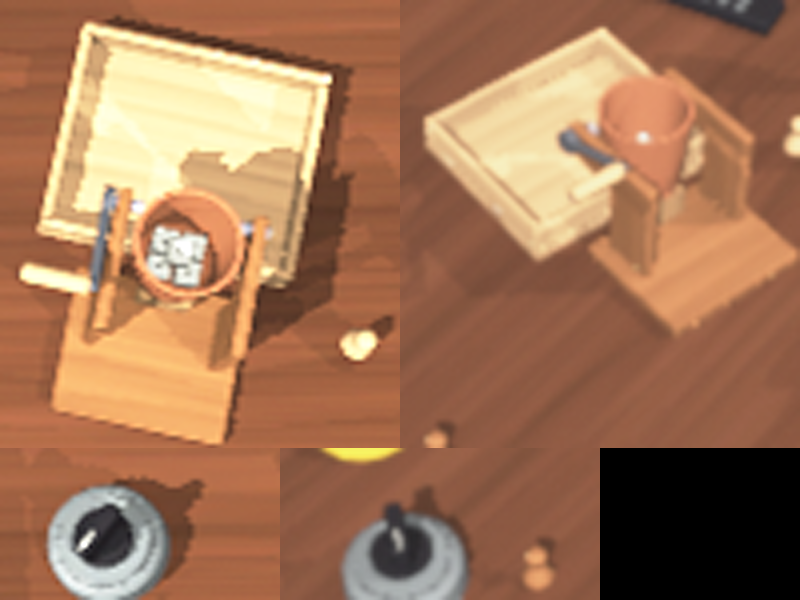

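Run:
```python
from h import *
t=load('top0');s=load('side0')
T=lambda a,b:(268+(a+.5)/4-.5,132+(b+.5)/4-.5)
S=lambda a,b:(225+(a-400+.5)/4-.5,132+(b+.5)/4-.5)
print('rim',tri(t,T(189,246),s,S(646,110)), onz(t,*T(189,246),.123),onz(s,*S(646,110),.123))
for n,a,b in(('mid',T(54,278),S(598,182)),('tip',T(20,273),S(572,193)),('in',T(88,284),S(624,172))): print(n,tri(t,a,s,b),onz(t,*a,.132),onz(s,*b,.132))
f=[onz(t,*T(*p),.014) for p in((53,408),(222,442))]
print('foot',f,np.linalg.norm(f[0]-f[1]),'side',[onz(s,*S(*p),.014) for p in((674,332),(797,256),(592,250))])
d=f[0]-f[1];y=d[:2]/np.linalg.norm(d[:2]);x=np.array([y[1],-y[0]]);o=(f[0]+f[1])[:2]/2+.15*x
print('yaw',np.arctan2(x[1],x[0]),'origin',o,'mouth pred',o-.022*x,'lever',o-.07*x+.088*y)
tc=[onz(t,*T(*p),.036) for p in((88,27),(331,73),(282,283),(42,232))]
print('tray rim corners',tc,np.mean(tc,0))
# timer
g=cv2.cvtColor(t['frame'],cv2.COLOR_RGB2HSV)
sub=g[170:206,172:212]; m=(sub[...,2]<75).astype(np.uint8)
print('\n'.join(''.join('#' if q else '.' for q in r) for r in m))
gs=cv2.cvtColor(s['frame'],cv2.COLOR_RGB2HSV)[222:262,180:222]; m=(gs[...,2]<75)
print('\n'.join(''.join('#' if q else '.' for q in r) for r in m))
cy=cv2.inRange(g,(0,0,80),(179,60,255))[165:210,170:215]; cs=max(cv2.findContours(cy,0,2)[0],key=cv2.contourArea); e=cv2.fitEllipse(cs); print(e, onz(t,170+e[0][0],165+e[0][1],.022))
```

```text
rim (array([ 0.51130664, -0.18831954,  0.11926635]), np.float64(0.0011339167427781949)) [ 0.51013555 -0.18798126  0.123     ] [ 0.50958498 -0.18493616  0.123     ]
mid (array([ 0.48555307, -0.09038059,  0.13204405]), np.float64(0.0024889363925793403)) [ 0.48663295 -0.0897413   0.132     ] [ 0.48445576 -0.09097539  0.132     ]
tip (array([ 0.48964084, -0.06545473,  0.13722219]), np.float64(4.219948550388803e-05)) [ 0.49052551 -0.06572462  0.132     ] [ 0.49267001 -0.06922723  0.132     ]
in (array([ 0.48090543, -0.11550052,  0.12617421]), np.float64(0.004732328171066078)) [ 0.48202813 -0.11370968  0.132     ] [ 0.47548866 -0.11212012  0.132     ]
foot [array([ 0.40372599, -0.09531496,  0.014     ]), array([ 0.37588403, -0.22518591,  0.014     ])] 0.13282182531560383 side [array([ 0.40150806, -0.08818784,  0.014     ]), array([ 0.37086598, -0.21791529,  0.014     ]), array([ 0.50727252, -0.11436913,  0.014     ])]
yaw -0.2111851309338156 origin [ 0.53647249 -0.19169326] mouth pred [ 0.51496126 -0.18708164] lever [ 0.48647413 -0.09097502]
tray rim corners [array([ 0.70495378, -0.1296391
[... 2833 characters left out ...]
...
..........................................
..........................................
..........................................
..........................................
..........................................
..........................................
..........................................
..........................................
..........................................
..........................................
..........................................
..........................................
..........................................
((21.60181999206543, 23.814931869506836), (29.043088912963867, 30.077016830444336), 91.58126831054688) [0.54725957 0.18267828 0.022     ]
```

```bash
cat > plan.py <<'E'
import sys,numpy as np
from station import env
from scipy.spatial.transform import Rotation as R
st=env.state(); r=st['tcp_rot']; p=st['eef_pos']
x,y,z,yaw=map(float,sys.argv[1:5])
d=R.from_euler('xyz',r).inv().apply(np.array([x,y,z])-p)/.12
dy=(yaw-r[2]+np.pi)%(2*np.pi)-np.pi
print('t',round(st['t'],2),'shift',d.round(3),'turn',round(-dy/2/np.pi,4),'rows',abs(np.degrees(dy))/7.16,'q7',st['qpos'][6].round(2))
E
python3 plan.py .4873 -.085 .238 1.351
```

```text
t 0.1 shift [ 3.494 -3.016  0.005] turn -0.1535 rows 7.715388635463246 q7 -0.22
```

```bash
python3 -m inch '[[0,[1,-0.86,0],-0.05],[0,[1,-0.86,0],-0.05],[0,[1,-0.86,0],-0.05],[0,[1,-0.86,0],-0.05]]'; python3 plan.py .4873 -.085 .238 1.351
```

```text
t: 0.43
eef_pos: [0.3091, -0.4347, 0.2384]
tcp_rot: [-3.14, -0.002, 0.706]
ft_force: [0.7, -0.3, 0.6]
grip_width: 0.0882
finger_force: 0.0
t 0.43 shift [ 3.021 -1.255  0.01 ] turn -0.1027 rows 5.164804408828135 q7 -0.22
```

```bash
python3 -m inch '[[0,[1,-0.42,0],-0.1],[0,[1,-0.42,0],-0.1],[0,[1,-0.42,0],-0.1],[0,[1,-0.42,0],-0.1],[0,[1,-0.42,0],-0.1],[0,[1,-0.42,0],-0.1]]'; python3 plan.py .4873 -.085 .238 1.351
```

```text
t: 0.93
eef_pos: [0.3675, -0.321, 0.2386]
tcp_rot: [-3.141, -0.001, 1.335]
ft_force: [-0.3, 0.7, 0.5]
grip_width: 0.0887
finger_force: 0.0
t 0.93 shift [2.146 0.512 0.006] turn -0.0025 rows 0.12713524216871175 q7 0.02
```

```bash
python3 -m inch '[[0,[1,0.24,0],-0.003],[0,[1,0.24,0],-0.003],[0,[1,0.24,0],-0.003],[0,[1,0.24,0],-0.003]]'; python3 -m inch '[[0,[1,0.24,0],0],[0,[1,0.24,0],0],[0,[1,0.24,0],0],[0,[1,0.24,0],0],[0,[1,0.24,0],0]]';  python3 plan.py .4873 -.085 .113 1.351
```

```text
t: 1.27
eef_pos: [0.4285, -0.2045, 0.2393]
tcp_rot: [3.138, -0.006, 1.356]
ft_force: [0.2, -0.1, 1.0]
grip_width: 0.088
finger_force: 0.0
t: 1.68
eef_pos: [0.4794, -0.0997, 0.2387]
tcp_rot: [3.141, -0.001, 1.35]
ft_force: [-0.5, -0.9, 0.4]
grip_width: 0.0886
finger_force: 0.0
t 1.68 shift [0.133 0.037 1.047] turn -0.0002 rows 0.007935448255423073 q7 -0.46
```

```bash
python3 -m inch '[[0,[0.133,0.037,0.2],0],[0,[0.133,0.037,0.5],0],[0,[0.133,0.037,0.8],0],[0,[0.133,0.037,1],0],[0,[0.133,0.037,1],0],[0,[0.133,0.037,1],0]]'
python3 - <<'E'
from h import *
t=snap('top','top1')['frame'];s=snap('side','side1')['frame']
c=lambda i,u,v:cv2.resize(i[v:v+150,u:u+100],None,fx=4,fy=4,interpolation=cv2.INTER_CUBIC)
cv2.imwrite('pics/c2.png',cv2.cvtColor(np.hstack([c(t,248,130),c(s,225,100)]),cv2.COLOR_RGB2BGR))
E
python3 plan.py .4873 -.085 .113 1.351
```

```text
t: 2.18
eef_pos: [0.485, -0.089, 0.1181]
tcp_rot: [-3.139, 0.002, 1.344]
ft_force: [1.1, -0.6, -0.4]
grip_width: 0.088
finger_force: 0.0
t 2.28 shift [ 0.028 -0.003  0.058] turn -0.0009 rows 0.04400741011585834 q7 -0.63
```

View pics/c2.png

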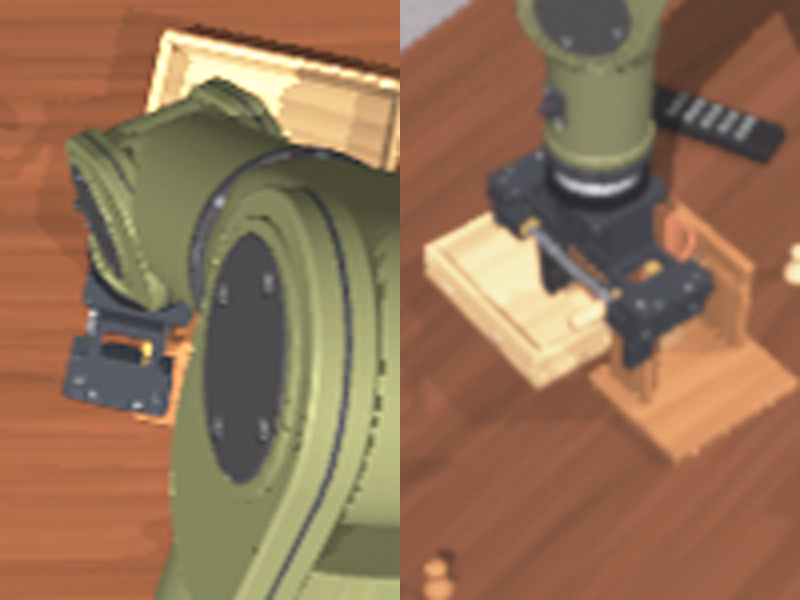

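The side view shows the handle at about crop (590,310), lying between the two open fingers; the top view is hidden by the arm. I'll close on it.

```bash
python3 -m inch '[[0,[0.03,0,0.05],0],[0.5,[0.03,0,0.05],0],[1,[0.03,0,0.05],0],[1,[0.03,0,0.05],0],[1,[0.03,0,0.05],0],[1,[0.03,0,0.05],0],[1,[0.03,0,0.05],0],[1,[0.03,0,0.05],0]]'; python3 plan.py .4873 -.085 .113 1.351
```

```text
t: 2.95
eef_pos: [0.4871, -0.0837, 0.1128]
tcp_rot: [3.141, 0.0, 1.348]
ft_force: [0.4, -0.1, 0.4]
grip_width: 0.0436
finger_force: 0.0
t 2.95 shift [-0.01   0.004 -0.002] turn -0.0005 rows 0.023251594650788323 q7 -0.64
```

```bash
python3 -m inch '[[1,[0,0,0],0],[1,[0,0,0],0],[1,[0,0,0],0],[1,[0,0,0],0],[1,[0,0,0],0],[1,[0,0,0],0],[1,[0,0,0],0],[1,[0,0,0],0]]'
python3 - <<'E'
import numpy as np
a0=np.arctan2(27,-70)
for d in np.r_[0:2.41:.2,2.45]:
    a=a0-d; print(round(d,2),'sx %.3f sz %.3f'%(((75*np.cos(a)+70)/120),(75*np.sin(a)-27)/120))
E
```

```text
t: 3.62
eef_pos: [0.4883, -0.0839, 0.1129]
tcp_rot: [3.139, -0.0, 1.348]
ft_force: [3.5, -1.5, -1.2]
grip_width: 0.0124
finger_force: 29.6
0.0 sx 0.000 sz -0.000
0.2 sx 0.057 sz 0.111
0.4 sx 0.134 sz 0.209
0.6 sx 0.229 sz 0.290
0.8 sx 0.338 sz 0.350
1.0 sx 0.458 sz 0.387
1.2 sx 0.582 sz 0.400
1.4 sx 0.706 sz 0.388
1.6 sx 0.825 sz 0.351
1.8 sx 0.935 sz 0.292
2.0 sx 1.031 sz 0.212
2.2 sx 1.108 sz 0.114
2.4 sx 1.165 sz 0.003
2.45 sx 1.176 sz -0.026
```

```bash
python3 -m inch '[[1,[0,0.026,-0.057],0],[1,[0,0.057,-0.111],0],[1,[0,0.093,-0.162],0],[1,[0,0.134,-0.209],0],[1,[0,0.18,-0.252],0],[1,[0,0.229,-0.29],0],[1,[0,0.282,-0.322],0],[1,[0,0.338,-0.35],0],[1,[0,0.397,-0.371],0],[1,[0,0.458,-0.387],0],[1,[0,0.52,-0.397],0],[1,[0,0.582,-0.4],0]]'
```

```text
t: 4.62
eef_pos: [0.5543, -0.0991, 0.1608]
tcp_rot: [-3.139, 0.001, 1.348]
ft_force: [-3.6, 0.3, -4.0]
grip_width: 0.0126
finger_force: 29.9
```

```bash
python3 -m inch '[[1,[0,0.062,0.003],0],[1,[0,0.124,0.012],0],[1,[0,0.185,0.029],0],[1,[0,0.243,0.049],0],[1,[0,0.299,0.076],0],[1,[0,0.353,0.108],0],[1,[0,0.403,0.146],0],[1,[0,0.449,0.188],0],[1,[0,0.49,0.235],0],[1,[0,0.526,0.286],0],[1,[0,0.557,0.34],0],[1,[0,0.58,0.39],0]]';python3 -m inch '[[1,[0,0,0],0],[1,[0,0,0],0],[1,[0,0,0],0],[1,[0,0,0],0],[1,[0,0,0],0],[1,[0,0,0],0]]'
python3 - <<'E'
from h import *
t=snap('top','top3')['frame'];s=snap('side','side3')['frame']
c=lambda i,u,v:cv2.resize(i[v:v+150,u:u+100],None,fx=4,fy=4,interpolation=cv2.INTER_CUBIC)
cv2.imwrite('pics/c3.png',cv2.cvtColor(np.hstack([c(t,268,110),c(s,225,100)]),cv2.COLOR_RGB2BGR))
E
```

```text
t: 5.62
eef_pos: [0.6244, -0.1151, 0.1135]
tcp_rot: [3.139, 0.0, 1.348]
ft_force: [-0.4, -2.5, 2.5]
grip_width: 0.0124
finger_force: 29.2
t: 6.12
eef_pos: [0.624, -0.1149, 0.1145]
tcp_rot: [3.139, 0.0, 1.348]
ft_force: [3.7, -3.9, 0.6]
grip_width: 0.0124
finger_force: 29.5
```

View pics/c3.png

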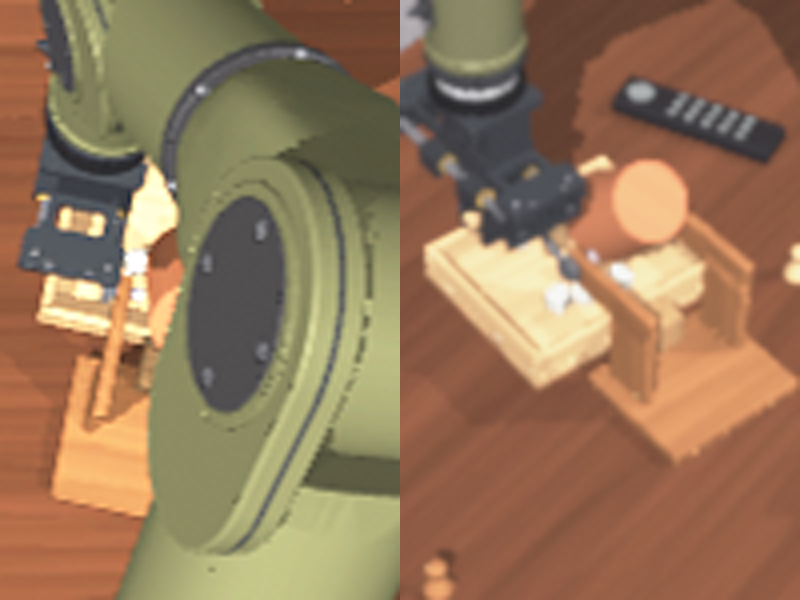

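At least four dice (crop 545–570,290–300 and 620,270) are in the tray, the cup fully tipped. Swinging back; the count is checked afterwards.

```bash
python3 -m inch '[[1,[0,-0.023,-0.05],0],[1,[0,-0.054,-0.104],0],[1,[0,-0.09,-0.155],0],[1,[0,-0.131,-0.202],0],[1,[0,-0.177,-0.244],0],[1,[0,-0.227,-0.282],0],[1,[0,-0.281,-0.314],0],[1,[0,-0.337,-0.341],0],[1,[0,-0.395,-0.361],0],[1,[0,-0.456,-0.378],0],[1,[0,-0.518,-0.387],0],[1,[0,-0.58,-0.39],0]]';python3 -m inch '[[1,[0,-0.062,0.003],0],[1,[0,-0.124,0.013],0],[1,[0,-0.185,0.029],0],[1,[0,-0.244,0.05],0],[1,[0,-0.3,0.078],0],[1,[0,-0.353,0.11],0],[1,[0,-0.402,0.148],0],[1,[0,-0.448,0.191],0],[1,[0,-0.489,0.238],0],[1,[0,-0.525,0.289],0],[1,[0,-0.556,0.343],0],[1,[0,-0.584,0.402],0]]'; python3 -m inch '[[1,[0,-0.02,0.06],0],[1,[0,-0.02,0.06],0],[1,[0,-0.02,0.06],0],[1,[0,-0.02,0.06],0]]'
```

```text
t: 7.22
eef_pos: [0.5535, -0.0988, 0.1606]
tcp_rot: [-3.14, 0.0, 1.348]
ft_force: [0.7, -3.7, 0.9]
grip_width: 0.0123
finger_force: 29.4
t: 8.22
eef_pos: [0.4882, -0.0838, 0.1125]
tcp_rot: [3.138, -0.001, 1.348]
ft_force: [5.4, -5.8, 9.4]
grip_width: 0.0124
finger_force: 28.4
t: 8.55
eef_pos: [0.4884, -0.0838, 0.1066]
tcp_rot: [3.133, -0.001, 1.347]
ft_force: [6.0, -5.8, 5.3]
grip_width: 0.0109
finger_force: 29.2
```

```bash
python3 -m inch '[[0,[0,0,0],0],[0,[0,0,0],0],[0,[0,0,0],0],[0,[0,0,0],0],[0,[0,0,0],0],[0,[0,0,0],0],[0,[0,0,0],0],[0,[0,0,-0.3],0],[0,[0,0,-0.6],0],[0,[0,0,-1],0],[0,[0,0,-1],0]]'; python3 plan.py .50 .06 .23 1.351
```

```text
t: 9.47
eef_pos: [0.4876, -0.0828, 0.2306]
tcp_rot: [3.132, -0.002, 1.348]
ft_force: [0.7, -1.0, -0.8]
grip_width: 0.0822
finger_force: 0.0
t 9.47 shift [ 1.183 -0.162  0.006] turn -0.0005 rows 0.023925623529205926 q7 -0.52
```

```bash
python3 -m inch '[[0,[0.9,0.2,0],0],[0,[0.9,0.2,0],0],[0,[0.9,0.2,0],0],[0,[0.9,0.2,0],0],[0,[0.9,0.2,0],0]]'
python3 - <<'E'
from h import *
t=snap('top','top4')['frame'];s=snap('side','side4')['frame']
c=lambda i,u,v,w,h,k:cv2.resize(i[v:v+h,u:u+w],None,fx=k,fy=k,interpolation=cv2.INTER_CUBIC)
o=np.zeros((600,800,3),np.uint8)
o[:360,:400]=c(t,268,130,100,90,4);o[:360,400:]=c(s,225,130,100,90,4)
o[360:,:320]=c(t,172,170,40,30,8);o[360:,400:720]=c(s,182,225,40,30,8)
cv2.imwrite('pics/c4.png',cv2.cvtColor(o,cv2.COLOR_RGB2BGR))
E
```

```text
t: 9.88
eef_pos: [0.5319, 0.0188, 0.2249]
tcp_rot: [-3.141, -0.001, 1.352]
ft_force: [-0.3, -0.3, -0.3]
grip_width: 0.0882
finger_force: 0.0
```

View pics/c4.png

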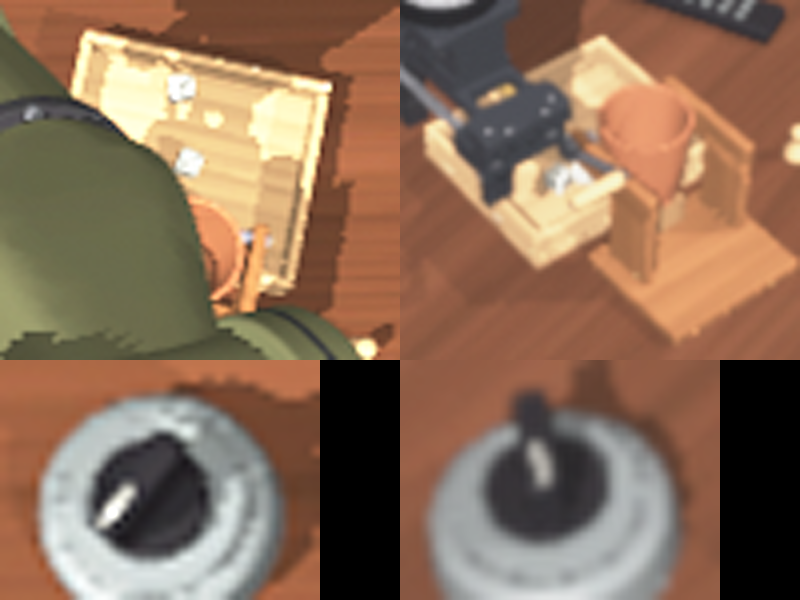

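```bash
python3 - <<'E'
from h import *
t=load('top4');s=load('side4')
T=lambda a,b:(172+(a+.5)/8-.5,170+(b-360+.5)/8-.5)
S=lambda a,b:(182+(a-400+.5)/8-.5,225+(b-360+.5)/8-.5)
for a,b in((T(100,528),S(545,486)),(T(133,488),S(531,443)),(T(170,440),S(532,398))): print(tri(t,a,s,b),onz(t,*a,.072),onz(s,*b,.072))
# case outline centre, bottom/top
print(onz(t,*T(160,500),.022),onz(s,*S(555,525),.022), onz(t,*T(152,496),.042),onz(s,*S(546,485),.042))
for P in([.547,.183,.072],[.547,.183,.042]): print(proj(t,P),proj(s,P))
g=cv2.cvtColor(t['frame'],cv2.COLOR_RGB2HSV)
E
python3 plan.py .5475 .183 .2 -.7;python3 plan.py .5475 .183 .2 2.44
```

```text
(array([0.5323459 , 0.19731191, 0.06749674]), np.float64(0.0017578031701281352)) [0.53222493 0.19698225 0.072     ] [0.5288693  0.19879325 0.072     ]
(array([0.54902634, 0.18613894, 0.06684529]), np.float64(0.001196512372989528)) [0.54743869 0.18489223 0.072     ] [0.54649705 0.18856573 0.072     ]
(array([0.56614927, 0.17159952, 0.06544847]), np.float64(0.0026224951623218485)) [0.56581283 0.17128338 0.072     ] [0.56083618 0.17391902 0.072     ]
[0.55289078 0.1829076  0.022     ] [0.54244424 0.18841359 0.022     ] [0.55043074 0.18272108 0.042     ] [0.54644975 0.18588407 0.042     ]
[188.81232111 185.69729011] [199.16494345 233.65691198]
[190.45093758 187.64959781] [200.3667476  239.47877768]
t 9.98 shift [ 1.391 -0.174  0.204] turn 0.3258 rows 16.382144467495863 q7 -0.69
t 9.98 shift [ 1.391 -0.174  0.204] turn -0.1739 rows 8.744775598297228 q7 -0.69
```

```bash
python3 -m inch '[[0,[1,-0.17,0],-0.178],[0,[1,-0.17,0],-0.178],[0,[1,-0.17,0],-0.178],[0,[1,-0.17,0],-0.178],[0,[1,-0.17,0],-0.178],[0,[1,-0.17,0],-0.178],[0,[1,-0.17,0],-0.178],[0,[1,-0.17,0],-0.178],[0,[1,-0.17,0],-0.178],[0,[1,-0.17,0],-0.178]]'; python3 plan.py .549 .184 .13 2.47;  python3 - <<'E'
from h import *
t=snap('top','top5')['frame'];s=snap('side','side5')['frame']
c=lambda i,u,v,w,h,k:cv2.resize(i[v:v+h,u:u+w],None,fx=k,fy=k,interpolation=cv2.INTER_CUBIC)
o=np.hstack([c(t,268,130,100,110,4),c(s,225,130,100,110,4)])
cv2.imwrite('pics/c5.png',cv2.cvtColor(o,cv2.COLOR_RGB2BGR))
E
```

```text
t: 10.82
eef_pos: [0.5381, 0.1359, 0.2246]
tcp_rot: [-3.139, -0.0, 2.467]
ft_force: [0.9, -0.6, 0.8]
grip_width: 0.0879
finger_force: 0.0
t 10.82 shift [0.18  0.371 0.788] turn -0.0005 rows 0.02722862837035483 q7 0.0
```

View pics/c5.png

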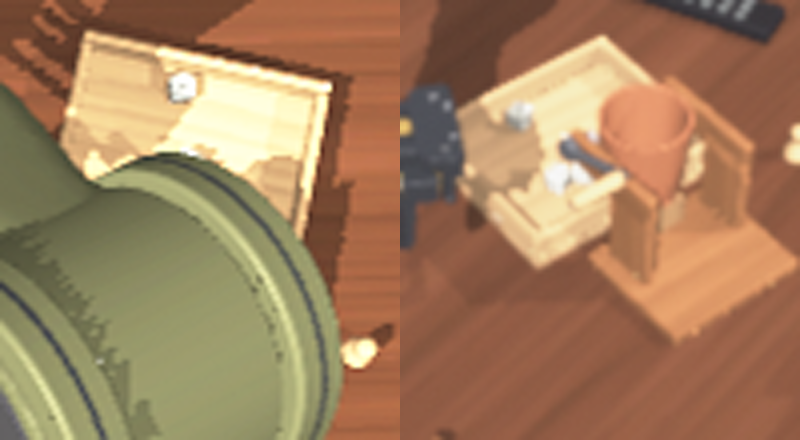

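```bash
python3 -m inch '[[0,[1,1,0],0],[0,[1,1,0],0],[0,[1,1,0],0],[0,[1,1,0],0],[0,[1,1,0],0],[0,[1,1,0],0]]'
python3 - <<'E'
from h import *
t=snap('top','top6')['frame']
c=lambda i,u,v,w,h,k:cv2.resize(i[v:v+h,u:u+w],None,fx=k,fy=k,interpolation=cv2.INTER_CUBIC)
cv2.imwrite('pics/c6.png',cv2.cvtColor(c(t,268,130,100,100,6),cv2.COLOR_RGB2BGR))
E
python3 plan.py .549 .184 .2 2.47
```

```text
t: 11.42
eef_pos: [0.5181, 0.3106, 0.2255]
tcp_rot: [3.14, -0.001, 2.469]
ft_force: [0.2, -0.9, -0.4]
grip_width: 0.0881
finger_force: 0.0
t 11.47 shift [-0.836 -0.648  0.21 ] turn -0.0006 rows 0.03012737136073653 q7 -0.22
```

View pics/c6.png

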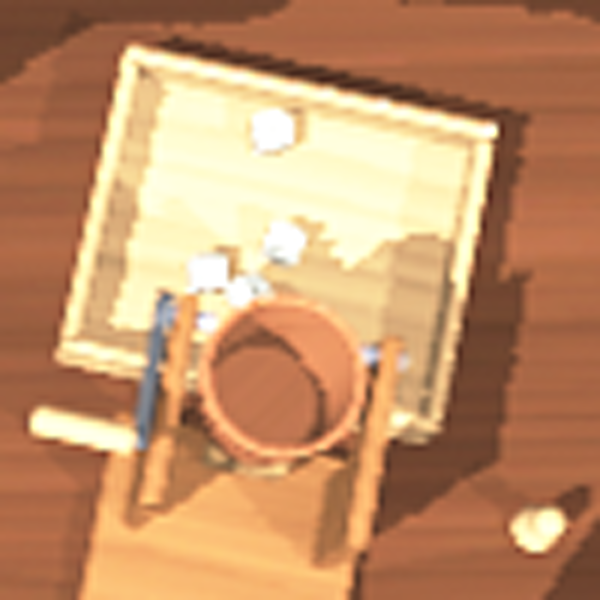

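The cup is upright and empty; dice at crop (272,130), (285,243), (210,272), (245,290), and a fifth must be found, maybe partly hidden by the cup. Check numerically in the side view.

Run:
```python
from h import *
t=load('top6'); s=snap('side','side6'); s0=load('side0');t0=load('top0')
def blobs(f,f0,u0,v0,w,h):
    hsv=cv2.cvtColor(f,cv2.COLOR_RGB2HSV)[v0:v0+h,u0:u0+w]; m=((hsv[...,1]<50)&(hsv[...,2]>140)).astype(np.uint8)
    n,_,st,c=cv2.connectedComponentsWithStats(m); print([(tuple((c[i]+[u0,v0]).round(1)),int(st[i,4])) for i in range(1,n)]); return m
m=blobs(t['frame'],0,275,135,85,75); print('before');blobs(t0['frame'],0,275,135,85,75)
ms=blobs(s['frame'],0,230,125,80,75);print('before');blobs(s0['frame'],0,230,125,80,75)
for a,b in((272,130),(285,243),(210,272),(245,290),(205,320)):
    u,v=268+a/6,130+b/6; P=onz(t,u,v,.017); print(P.round(3),proj(s,P).round(1))
print('\n'.join(''.join('#' if q else '.' for q in r) for r in m[35:55,15:55]))
print('\n'.join(''.join('#' if q else '.' for q in r) for r in ms[20:60,15:60]))
```

```text
[((np.float64(320.2), np.float64(145.3)), 88), ((np.float64(289.0), np.float64(142.0)), 3), ((np.float64(287.5), np.float64(148.5)), 8), ((np.float64(300.2), np.float64(147.7)), 52), ((np.float64(311.2), np.float64(163.2)), 658), ((np.float64(328.1), np.float64(153.9)), 100), ((np.float64(285.7), np.float64(156.5)), 6), ((np.float64(348.0), np.float64(155.5)), 4), ((np.float64(346.5), np.float64(163.5)), 10), ((np.float64(284.0), np.float64(164.0)), 1), ((np.float64(342.0), np.float64(166.0)), 1), ((np.float64(283.0), np.float64(168.0)), 1), ((np.float64(310.0), np.float64(167.0)), 1), ((np.float64(345.0), np.float64(171.5)), 4), ((np.float64(282.0), np.float64(173.0)), 1), ((np.float64(344.0), np.float64(175.5)), 2), ((np.float64(289.1), np.float64(181.8)), 10), ((np.float64(295.0), np.float64(181.7)), 15), ((np.float64(302.2), np.float64(183.2)), 11), ((np.float64(283.2), np.float64(188.0)), 9), ((np.float64(293.0), np.float64(188.0)), 1), ((np.float64(329.0), np.float64(188.7)), 7), ((np.float64(290.0), np.float64(190.0)), 1), ((np.float64(335.0), np.float64(190.0)), 1), ((np.floa
[... 4187 characters left out ...]
..........
.............................................
.................#####.##....................
................##########...................
................###########..................
................############.................
................#######.####.....#...........
.................#####.........#.............
.................####........#...............
...................##........................
.............................................
.............................................
.............................................
.............................................
.............................................
.............................................
```

Run:
```python
from h import *
s=load('side3'); t=load('top6')
hsv=cv2.cvtColor(s['frame'],cv2.COLOR_RGB2HSV)[155:185,255:295]; m=((hsv[...,1]<60)&(hsv[...,2]>140)).astype(np.uint8)
print('\n'.join(''.join('#' if q else '.' for q in r) for r in m))
o=np.array([.534,-.191]);a=-.22;X=np.array([np.cos(a),np.sin(a)]);Y=np.array([-X[1],X[0]])
for u,v in((280,167.5),(278,167),(282,168)):
  for z in(.017,.023,.045):
    P=onz(s,u,v,z); d=P[:2]-o; print(z,P.round(3),'stand',(d@X).round(3),(d@Y).round(3),'top px',proj(t,P).round(1))
```

```text
........................................
........................................
........................................
........................................
........................................
........................................
##.....##...............................
##.....###..............................
...#....###......##.....................
.##......####....###....................
#............#..........................
..............#........####.............
..##..................#######...........
####......#............#######.###......
#####......#...........###########......
######..##...##.........########........
###############...........##.##.........
......##########........................
......###########.......................
......############......................
......############......................
.......#####..#####.....................
.......####.....###.....................
.........##.....###.....................
........................................
........................................
........................................
........................................
....##........#.........................
....###......#..........................
0.017 [ 0.564 -0.226  0.017] stand 0.037 -0.028 top px [320.8 182.5]
0.023 [ 0.56  -0.221  0.023] stand 0.032 -0.024 top px [319.7 183.2]
0.045 [ 0.547 -0.204  0.045] stand 0.016 -0.01 top px [315.5 185.9]
0.017 [ 0.571 -0.224  0.017] stand 0.043 -0.024 top px [319.9 180.3]
0.023 [ 0.567 -0.219  0.023] stand 0.038 -0.02 top px [318.8 181. ]
0.045 [ 0.554 -0.202  0.045] stand 0.022 -0.006 top px [314.6 183.7]
0.017 [ 0.557 -0.229  0.017] stand 0.03 -0.032 top px [321.7 184.6]
0.023 [ 0.553 -0.224  0.023] stand 0.026 -0.028 top px [320.6 185.3]
0.045 [ 0.54  -0.207  0.045] stand 0.01 -0.014 top px [316.4 188. ]
```

The fifth die was seen in the tipped-cup view at stand (0.035,−0.026), inside the tray, and is now hidden by the cup. So all five are in the tray; on to the timer.

```bash
python3 -m inch '[[0,[-0.836,-0.648,0],0],[0,[-0.836,-0.648,0],0],[0,[-0.836,-0.648,0],0],[0,[-0.836,-0.648,0],0],[0,[-0.836,-0.648,0],0],[0,[-0.836,-0.648,0.4],0],[0,[-0.836,-0.648,0.8],0],[0,[-0.836,-0.648,0.8],0]]'; python3 plan.py .549 .184 .0495 2.47
```

```text
t: 12.18
eef_pos: [0.5466, 0.1817, 0.125]
tcp_rot: [-3.135, -0.003, 2.466]
ft_force: [-0.3, -0.1, -0.4]
grip_width: 0.088
finger_force: 0.0
t 12.18 shift [-0.005  0.032  0.629] turn -0.0007 rows 0.03422427089939376 q7 -0.15
```

```bash
python3 -m inch '[[0,[0,0.02,0.3],0],[0.3,[0,0.02,0.62],0],[0.6,[0,0.02,0.62],0],[0.9,[0,0.02,0.62],0],[1,[0,0.02,0.62],0],[1,[0,0.02,0.62],0],[1,[0,0.02,0.62],0],[1,[0,0.02,0.62],0],[1,[0,0.02,0.62],0],[1,[0,0.02,0.62],0],[1,[0,0.02,0.62],0],[1,[0,0.02,0.62],0]]'; python3 -m inch '[[1,[0,0,0],0],[1,[0,0,0],0],[1,[0,0,0],0],[1,[0,0,0],0]]'; python3 plan.py .549 .184 .0495 2.47
```

```text
t: 13.18
eef_pos: [0.5505, 0.185, 0.0549]
tcp_rot: [-3.14, 0.0, 2.466]
ft_force: [-5.9, -5.6, 6.1]
grip_width: 0.0165
finger_force: 3.6
t: 13.52
eef_pos: [0.5496, 0.1839, 0.0547]
tcp_rot: [-3.137, 0.0, 2.466]
ft_force: [-3.8, -4.1, 6.4]
grip_width: 0.0138
finger_force: 30.0
t 13.52 shift [ 0.004 -0.002  0.044] turn -0.0006 rows 0.032296126493127617 q7 -0.24
```

```bash
python3 -m inch '[[1,[0,0,-0.02],0.015],[1,[0,0,-0.02],0.03],[1,[0,0,-0.02],0.045],[1,[0,0,-0.02],0.06],[1,[0,0,-0.02],0.075],[1,[0,0,-0.02],0.09],[1,[0,0,-0.02],0.1]]'; python3 -c "
from station import env;s=env.state();print(s['moment'],s['qpos'])"
```

```text
t: 14.1
eef_pos: [0.5496, 0.1839, 0.0549]
tcp_rot: [-3.137, 0.002, 1.834]
ft_force: [0.2, -0.9, -14.3]
grip_width: 0.0141
finger_force: 30.0
[-0.21848887 -0.34955396  0.01702996] [-0.19170058  0.92048628 -0.36930144  1.81871956  0.61422825  0.52387088
 -0.70865068]
```

```bash
python3 -m inch '[[1,[0,0,0.013],0.012],[1,[0,0,0.013],0.024],[1,[0,0,0.013],0.036]]'; python3 -c "
from station import env;s=env.state();print(s['moment'])"; python3 -m inch '[[1,[0,0,0],0.012],[1,[0,0,0],0.024],[1,[0,0,0],0.036]]'; python3 -c "
from station import env;s=env.state();print(s['moment'])"
```

```text
t: 14.35
eef_pos: [0.5497, 0.184, 0.0548]
tcp_rot: [-3.139, 0.003, 1.608]
ft_force: [-1.8, -2.9, -2.3]
grip_width: 0.0138
finger_force: 30.0
[-0.56202042  0.25506529  0.03904869]
t: 14.6
eef_pos: [0.5497, 0.184, 0.0548]
tcp_rot: [-3.139, 0.003, 1.382]
ft_force: [-1.6, -2.2, -2.3]
grip_width: 0.0135
finger_force: 30.0
[-0.52199655  0.2643562   0.07304318]
```

```bash
for i in 1; do python3 -m inch '[[1,[0,0,0],0.012],[1,[0,0,0],0.024],[1,[0,0,0],0.024]]'; python3 -c "
from station import env;s=env.state();print(s['moment'])"; python3 -m inch '[[1,[0,0,0],0.012],[1,[0,0,0],0.024],[1,[0,0,0],0.024]]'; python3 -c "
from station import env;s=env.state();print(s['moment'])";done
```

```text
t: 14.85
eef_pos: [0.5497, 0.184, 0.0548]
tcp_rot: [-3.14, 0.004, 1.233]
ft_force: [-1.5, -2.5, -3.9]
grip_width: 0.0139
finger_force: 30.0
[-0.68244929  0.25252123 -0.10363266]
t: 15.1
eef_pos: [0.5498, 0.1842, 0.0548]
tcp_rot: [-3.141, 0.004, 1.087]
ft_force: [-0.8, -4.2, -3.9]
grip_width: 0.0143
finger_force: 32.3
[-0.85603342  0.22539226  0.71666982]
```

```bash
python3 -m inch '[[1,[0,0,0],0.012],[1,[0,0,0],0.016],[1,[0,0,0],0.016]]'; python3 -c "
from station import env;s=env.state();print(s['moment'])"
```

```text
t: 15.35
eef_pos: [0.5501, 0.1848, 0.0549]
tcp_rot: [-3.141, 0.003, 0.988]
ft_force: [-0.3, -4.2, -7.5]
grip_width: 0.0157
finger_force: 34.8
[-0.86999742  0.16407935  0.89967075]
```

```bash
python3 -m inch '[[0.5,[0,0,0],0],[0,[0,0,0],0],[0,[0,0,0],0],[0,[0,0,0],0],[0,[0,0,0],0],[0,[0,0,0],0],[0,[0,0,0],0],[0,[0,0,-0.4],0],[0,[0,0,-0.8],0],[0,[0,0,-1],0],[0,[0,0,-1],0]]'; python3 plan.py .4 .0 .22 1; python3 -c "
from station import env;s=env.state();print(s['moment'])"
```

```text
t: 16.27
eef_pos: [0.5551, 0.1877, 0.1826]
tcp_rot: [3.135, -0.011, 0.983]
ft_force: [1.3, 1.4, -0.8]
grip_width: 0.0869
finger_force: 0.0
t 16.27 shift [-2.014 -0.206 -0.336] turn -0.0027 rows 0.13441190441826467 q7 -1.22
[ 0.02220858 -0.06421649  0.02639338]
```

```bash
python3 -m inch '[[0,[-1,0,-0.4],0],[0,[-1,0,-0.4],0],[0,[-1,0,-0.4],0],[0,[-1,0,-0.4],0]]';python3 -m inch '[[0,[-0.9,0,0],0],[0,[-0.9,0,0],0],[0,[-0.9,0,0],0],[0,[-0.9,0,0],0],[0,[-0.9,0,0],0]]'
python3 - <<'E'
from h import *
t=snap('top','top7')['frame'];s=snap('side','side7')['frame']
c=lambda i,u,v,w,h,k:cv2.resize(i[v:v+h,u:u+w],None,fx=k,fy=k,interpolation=cv2.INTER_CUBIC)
o=np.zeros((600,800,3),np.uint8)
o[:300,:400]=cv2.resize(t,(400,300));o[:300,400:]=cv2.resize(s,(400,300))
o[300:,:400]=c(t,167,167,50,37,8)[:300,:400].copy() if 0 else cv2.resize(t[167:205,167:217],(400,300));o[300:,400:]=cv2.resize(s[222:260,177:227],(400,300))
cv2.imwrite('pics/c7.png',cv2.cvtColor(o,cv2.COLOR_RGB2BGR))
E
```

```text
t: 16.6
eef_pos: [0.4809, 0.0788, 0.2252]
tcp_rot: [3.14, 0.006, 0.977]
ft_force: [-0.8, -1.4, 0.1]
grip_width: 0.0881
finger_force: 0.0
t: 17.02
eef_pos: [0.4243, -0.0052, 0.2238]
tcp_rot: [3.141, 0.0, 0.981]
ft_force: [0.2, 0.4, 0.6]
grip_width: 0.0882
finger_force: 0.0
```

View pics/c7.png

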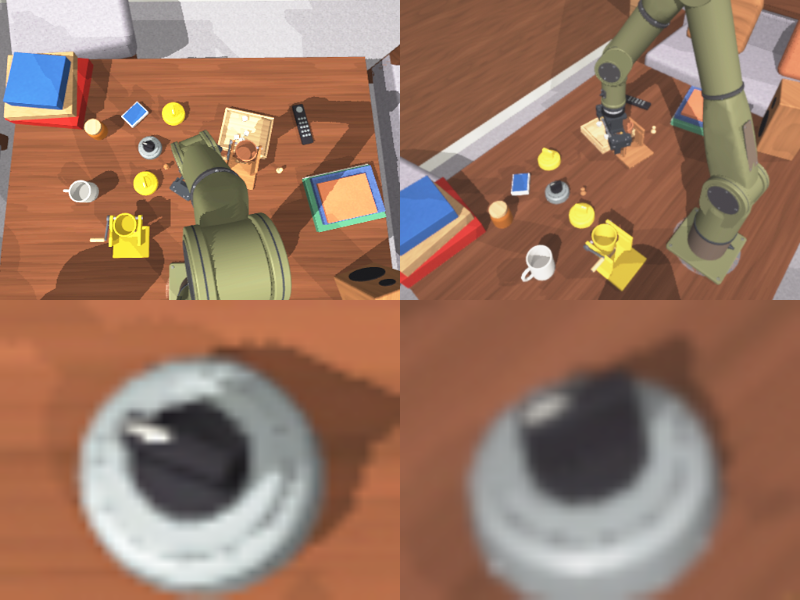

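The timer's marker now points up-left (crop 125,422 to 165,435). That is about 1.3 rad clockwise of the start and agrees with where the end stop's torque appeared. The bystanders stand where they were.

```bash
python3 -c "
from station import env;print(env.job_done())"
```

```text
the job is handed in; nothing more can be done
None
```

I handed the job in at about 17 s: the cup was tipped and swung back upright and empty, the timer is wound clockwise to its stop, and nothing else on the table looks moved. Four dice were seen in the tray after the cup was back up; the fifth was last seen there while the cup was tipped and is now hidden behind it. No verdict came back.

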